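# Press the retaining cap onto a jeweller's turntable

## Task

Take the hat-shaped steel push-on cap from the pine board, start it over the tip of the turntable's plain axle, open end down, and press it straight down until its teeth hold it tight against the brass hub with the spring washer under the tray partly squeezed; do not squeeze that washer flat. Let go and leave the cap upright on the axle, and leave the other bench things where they are.

Things in the scene. Friction and masses are not known exactly. Their poses are not given: they have to be found in the camera images.
- cap_mid (a point): Centre (half-way up, on the axis) of the loose hat-shaped steel push-on cap, 38 mm tall: a flange 36 mm across, 3 mm thick at its foot, and above it a plain round crown 24 mm across with a flat closed top. 75 to 130 g. It starts upright on the pine board: its foot is 19 mm below this point, its top 19 mm above. z axis up through the top.
- cap_teeth (a point): Point on the cap's axis, level with its four small sprung teeth, 6 mm above its foot, inside a bore 11.4 mm wide and 34 mm deep, open below. A push of 2 to 6 N takes the teeth over the axle's taper; they have bitten once the cap's foot is 15.5 mm below the axle tip. From there the cap slides down against a nearly steady drag of about 8 to 12 N, and the teeth hold it against pulling up as firmly.
- board: The fixed pine board, 120 x 120 x 20 mm, on which the cap and a brass ring stand; origin at the centre of its underside, z up.
- axle_tip (a point): Centre of the top end of the fixed upright steel axle in the middle of the turntable, 78 mm above the bench; z axis up. The axle is plain and round, 10 mm across, tapered over its top 6 mm down to 6 mm at the tip.
- stand: The turntable: steel foot 110 mm across, round wooden tray 150 mm across, in its middle a flat brass hub 44 mm across on which the cap's flange must sit. Origin at the centre of its underside, on the axle's line, z up. The hub's top differs with the shims under it: 50 to 60 mm above the bench (28 to 18 mm below the axle tip). The tray's low rim is 3 mm lower than the hub's top.
- axle: The axle again, origin at its lower end on the bench, z up. Under the tray is a spring washer round the axle: the hub gives way 1 mm for each 6 N pressed on it beyond the teeth's drag; at 25 N on the hub the washer is flat and spoiled. Let go, the cap springs back up to 1 mm. It is tight if it then still presses on the hub with over 3 N (washer squeezed over half a millimetre).
- bush: Bystander: short brass ring 24 mm across, 12 mm tall, on a corner of the pine board, origin at the centre of its underside.
- mallet: Bystander: a mallet with a wooden head, 240 mm long, lying on the bench.
- anvil: Bystander: flat steel bench block 75 x 75 x 25 mm.
- jar: Bystander: small glass jar 56 mm across, 60 mm tall.
There are look-alikes about, which are no part of the job. Leave any orange look-alike of the stand alone.

How it is judged:
At the end, for the whole second after the job is handed in: The cap is on the axle (its centre within 4 mm of the axle's line), upright within 0.1 rad, at rest, and presses on the hub with more than 3 N and less than 25 N with nothing holding it (contact force between cap and stand between 3 and 25 N and horizontal distance between cap_mid and axle_tip below 0.004 m and angle between cap_mid's own z axis and vertical below 0.1 rad and linear speed of cap below 0.01 m/s); the robot touches nothing.
It fails at once if the cap is pressed on the hub with more than 25 N (spring washer flattened) (contact force between cap and stand above 25 N).
It fails at once if the bush is pushed more than 30 mm from its place (distance of bush from where it was at the start of the episode above 0.03 m).
It fails at once if the mallet is pushed more than 30 mm from its place (distance of mallet from where it was at the start of the episode above 0.03 m).
It fails at once if the anvil is pushed more than 30 mm from its place (distance of anvil from where it was at the start of the episode above 0.03 m).
It fails at once if the jar is pushed more than 30 mm from its place (distance of jar from where it was at the start of the episode above 0.03 m).
It also fails if it takes over 69 s, if anything falls off the work surface, if the arm or the gripper's body presses on something with over 40 N, if the wrist force passes 120 N, or if a joint passes its speed limit or range.

## Robot

A 6-joint arm with a two-finger parallel gripper is mounted at the origin on the work surface. World frame = base frame: x ahead of the robot, y to its left, z up, the work surface at z = 0. Lengths are in m, angles in rad, forces in N, time in s.
With the tool pointing down it reaches from about 0.375 to 0.9 m from the base axis. Payload 3.1 kg.
Tool frame: the origin (TCP) lies at the very end of the fingers, on their centre line; the grasp point (between the pads) lies robot.grasp_offset behind it (robot.grasp_offset is the distance from the TCP to the grasp point, in m); z points along the fingers, y is the direction in which the jaws open and shut (so a half turn about z gives the same grasp; the last joint's range is limited). The gripper opens to 87 mm and grips with 3 to 60 N. Pads are 19 mm wide; open, the fingers measure 117 mm over their backs; the gripper's body (75 mm by 190 mm) begins 51 mm behind the grasp point.
Start: joints at [-1.379, 0.527, 1.433, -0, 1.181, -0.178], TCP at [0.226, -0.582, 0.223] pointing down, gripper open.
Joint ranges: [-3.08, 3.08], [-0.75, 2.2], [0.22, 2.44], [-1.43, 4.57], [0, 2.65], [-2.85, 2.85]. Speed limits (rad/s): [2.79, 2.79, 3.14, 3.14, 3.14, 3.14].

## Interface

Orientations are given as a unit quaternion [x, y, z, w].
In Python, from rig import robot gives the robot as it stands.
- The arm moves only by the tool drive_tool, never from a script. Its argument "targets" is one flat list of numbers, 6 for each row, row after row: the shift along the tool's x, y, z in cm, then the turn, a rotation vector about the tool's x, y, z in degrees. A call has 1 to 12 rows; each row is the pose to reach, as a shift and turn from the pose commanded when the call began, along the tool's axes at that moment; what a row does not reach only later rows make up. A row lasts 1/12 s, in which the tool goes at most 41.7 mm and 7.16 degrees, less where a joint would pass 70% of its speed; a pose out of reach is approached as far as the arm can. A call with a gripper value outside its range is refused whole. "grip" is the gripper command: -1 is fully open, 1 is shut, values between are in proportion, set as the call begins (left out, the last holds). The fingers move at their own pace and stop on an object; "squeeze" is the grip in N (left out, the last holds). Time passes only in rows, so rows that repeat a pose let the fingers close. It gives the time, the measured TCP pose, the force and the opening at its end, in the units of the state.
- robot.get_obs(): the state, without advancing time (a new reading comes with each control period).
- robot.camera(name): name is "scene" or "top" or "wrist"; returns (picture, depth): 420x560x3 uint8, red, green, blue; 420x560 float32, m along the optical axis (not along the pixel's ray), 0 where there is no reading.
- robot.calibration(name): a dict with "mtx" (3x3 intrinsics, pixels), "R" (3x3) and "t" (3): a world point X has camera coordinates R X + t; the wrist camera has in their place "hand_eye" (4x4, takes a point from camera to tool coordinates, whose origin is the TCP and whose axes are the flange's). Camera axes: x right, y down, z forward; pixel columns grow to the right and rows downward; lengths in m; the calibration is good to about 2 mm. A picture is of the moment at which its call begins: read the wrist's pose just before it. calibration takes no time and is no camera call.
- robot.hand_in(): hands the job in, once; it reports no verdict.
The state is a dict: "time": time; "q": joint angles; "joint_velocities": joint speeds; "joint_torque": joint torques, N m; "position": TCP position; "tool_rot": TCP orientation; "ft_force": force on the tool from outside, world axes, zero at the start; "moment": the same for the moment, N m; "grip_width": finger opening in m.
Only numpy, scipy, OpenCV 4.12 (cv2) and the standard library are available. Lean on these libraries where they do the work, as an engineer would, in place of code of your own. Each camera call takes 0.05 s, during which the arm holds its last target.

## Working session

There is one attempt and no reset: what is moved stays moved. The work goes in short steps, Python scripts to look and compute and a tool call to move; the robot and the scene stay as the last step left them, time stands still between calls to the robot, and variables do not carry over. Pictures are saved under pics/ and viewed, and the job is handed in when it is done.

Besides the shell and the picture viewer there is one more tool, called after "Emit:" in YAML: its name, and indented under it one key for each argument. drive_tool: Moves the arm, as the interface text tells. Its arguments: {"type":"object","properties":{"targets":{"type":"array","items":{"type":"number"}},"grip":{"type":"number"},"squeeze":{"type":"number"}},"required":["targets"]}

```bash
mkdir -p pics; ls; python3 - <<'E'
from rig import robot
import cv2,numpy as np
print(robot.get_obs()); print(robot.grasp_offset)
for n in ["scene","top","wrist"]:
    p,d=robot.camera(n); cv2.imwrite(f"pics/{n}0.png",p[:,:,::-1]); np.savez(f"pics/{n}0.npz",p=p,d=d); print(n,robot.calibration(n))
E
```

```text
pics
{'time': 0.0, 'q': array([-1.37847828e+00,  5.28446719e-01,  1.43391918e+00, -1.73203810e-05,
        1.18140900e+00, -1.78515561e-01]), 'joint_velocities': array([-0.00139864,  0.00022451, -0.00034683, -0.00066536,  0.00098553,
        0.0003576 ]), 'joint_torque': array([-9.14145476e-04, -4.40045786e+01, -1.76592797e+01,  6.34071068e-02,
        5.82780212e-02, -1.70462590e-04]), 'position': array([ 0.22636403, -0.58176575,  0.22157823]), 'tool_rot': array([ 9.82858303e-01,  1.84359337e-01, -1.55381689e-05, -1.09104227e-03]), 'ft_force': array([0.21088121, 0.3578993 , 0.6295901 ]), 'moment': array([0.01844859, 0.06705882, 0.0013054 ]), 'grip_width': 0.08701596771083601}
0.0187
scene {'mtx': array([[499.755204  ,   0.        , 275.92601216],
       [  0.        , 499.755204  , 202.62880695],
       [  0.        ,   0.        ,   1.        ]]), 'R': array([[ 0.44935654,  0.89332291,  0.00727147],
       [ 0.52844428, -0.25923604, -0.80842026],
       [-0.72029531,  0.3671115 , -0.58856079]]), 't': array([-0.23041308, -0.23410666,  1.54493347])}
top {'mtx': array([[476.84474913, 
[... 192 characters left out ...]
-03],
       [-9.82567693e-01,  8.17690701e-03, -1.85725245e-01],
       [ 1.85732154e-01,  8.71989587e-05, -9.82600407e-01]]), 't': array([0.00775779, 0.55838657, 1.33664426])}
wrist {'mtx': array([[298.66257447,   0.        , 282.82009488],
       [  0.        , 298.66257447, 211.47886326],
       [  0.        ,   0.        ,   1.        ]]), 'hand_eye': array([[-3.06515646e-04, -9.60112854e-01, -2.79612612e-01,
         7.71046941e-02],
       [ 9.99999883e-01, -3.98588239e-04,  2.72427203e-04,
        -1.45854506e-04],
       [-3.73011159e-04, -2.79612496e-01,  9.60112865e-01,
        -1.61638895e-01],
       [ 0.00000000e+00,  0.00000000e+00,  0.00000000e+00,
         1.00000000e+00]])}
```

View pics/top0.png

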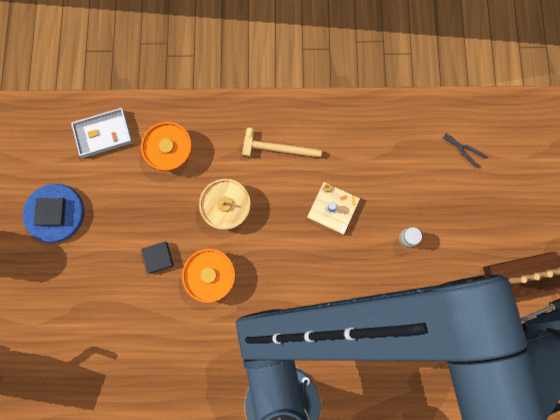

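View pics/scene0.png

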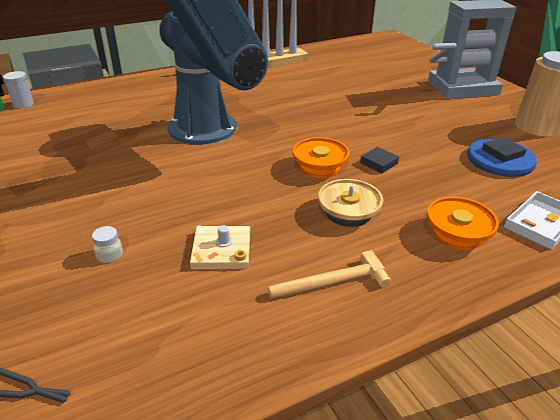

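View pics/wrist0.png

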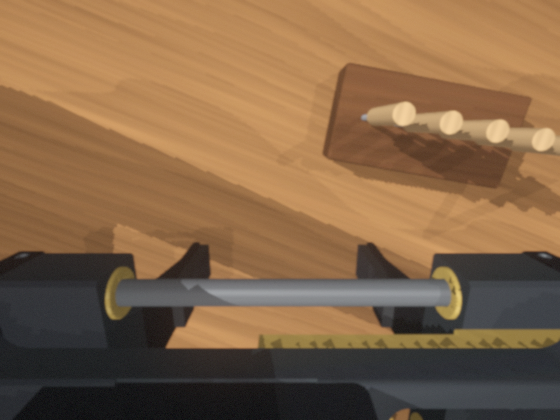

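Candidates in the top view:
- **Cap:** the steel piece on the pine board at (332,207). It could be confused with the brass ring (327,187) or the jar lid (411,237).
- **Stand:** the wooden tray with a bare axle at (225,205). The orange look-alikes are at (166,147) and (208,276).

I choose (332,207) and (225,205), and will check them in crops.

```bash
cat > h.py <<'E'
import numpy as np,cv2
from scipy.spatial.transform import Rotation as Ro
from rig import robot
def load(n): 
    z=np.load(f"pics/{n}.npz"); return z['p'],z['d']
def ext(name,obs=None):
    c=robot.calibration(name)
    if name!='wrist': return c['mtx'],np.array(c['R']).T,-np.array(c['R']).T@np.array(c['t'])
    H=np.array(c['hand_eye']); R=Ro.from_quat(obs['tool_rot']).as_matrix()
    return c['mtx'],R@H[:3,:3],R@H[:3,3]+obs['position']
def world(name,d,obs=None):
    K,Rw,o=ext(name,obs); v,u=np.mgrid[:d.shape[0],:d.shape[1]]
    P=np.stack([(u-K[0,2])/K[0,0]*d,(v-K[1,2])/K[1,1]*d,d],-1)
    return P@Rw.T+o
def at_z(name,u,v,z,obs=None):
    K,Rw,o=ext(name,obs); r=Rw@np.array([(u-K[0,2])/K[0,0],(v-K[1,2])/K[1,1],1]); return o+r*(z-o[2])/r[2]
def proj(name,X,obs=None):
    K,Rw,o=ext(name,obs); c=Rw.T@(np.asarray(X)-o); return K[0,0]*c[0]/c[2]+K[0,2],K[1,1]*c[1]/c[2]+K[1,2]
def crop(p,u0,u1,v0,v1,s,f): cv2.imwrite(f,cv2.resize(p[v0:v1,u0:u1,::-1],None,fx=s,fy=s,interpolation=cv2.INTER_CUBIC))
E
python3 - <<'E'
from h import *
p,d=load("top0")
a=cv2.resize(p[170:245,290:370],None,fx=5,fy=5,interpolation=cv2.INTER_CUBIC);b=cv2.resize(p[170:245,185:265],None,fx=5,fy=5,interpolation=cv2.INTER_CUBIC)
cv2.imwrite("pics/c1.png",np.hstack([b,a])[:,:,::-1])
p,s=load("scene0")
a=cv2.resize(p[210:280,180:260],None,fx=5,fy=5,interpolation=cv2.INTER_CUBIC);b=cv2.resize(p[170:240,310:390],None,fx=5,fy=5,interpolation=cv2.INTER_CUBIC)
cv2.imwrite("pics/c2.png",np.hstack([b,a])[:,:,::-1])
for n,D,pts in [("top",d,[(332,207),(225,205),(236,206),(327,187),(320,225)]),("scene",s,[(223,229),(350,198),(351,188)])]:
    W=world(n,D)
    for u,v in pts: print(n,u,v,W[v,u].round(4))
E
```

```text
top 332 207 [ 0.55   -0.1492  0.0613]
top 225 205 [0.5594 0.1608 0.0565]
top 236 206 [0.5589 0.1301 0.0422]
top 327 187 [ 0.6183 -0.1404  0.0221]
top 320 225 [ 0.5066 -0.1185  0.0008]
scene 223 229 [ 0.5617 -0.1498  0.057 ]
scene 350 198 [0.5766 0.1598 0.0494]
scene 351 188 [0.5729 0.1622 0.0745]
```

View pics/c1.png

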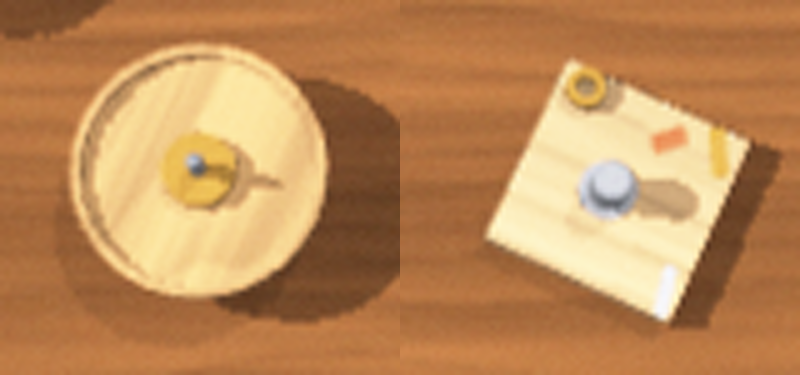

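View pics/c2.png

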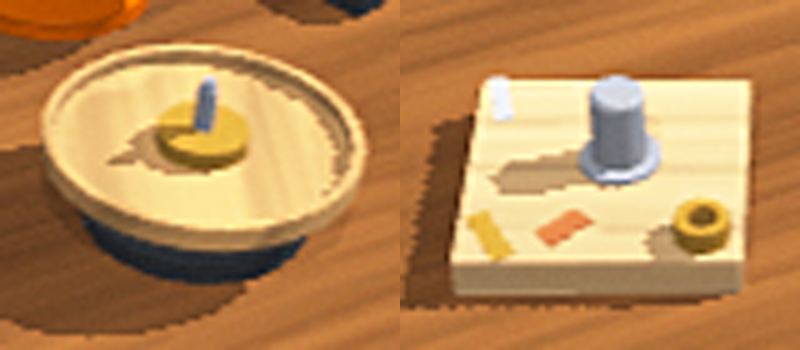

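The crops agree. The cap is a steel hat at top-view pixel (332.4,206.6). The stand is the wooden tray, with its axle tip at (224.2,202).

```bash
cat >> h.py <<'E'
def delta(pos,yaw=0.,obs=None):
    "shift (cm) and turn (deg) in current tool axes to pos, tool down with tool x at world yaw"
    o=obs or robot.get_obs(); R=Ro.from_quat(o['tool_rot'])
    T=Ro.from_euler('z',yaw)*Ro.from_quat([1,0,0,0])
    return (R.inv().apply(np.array(pos)-o['position'])*100).round(2),(R.inv()*T).as_rotvec(degrees=True).round(2)
E
python3 - <<'E'
from h import *
c=at_z("top",332.4,206.6,.058);a=at_z("top",224.2,202,.078)
print(c,a, at_z("scene",180+617/5,210+88/5-0,.058),at_z("scene",310+209/5,170+80/5,.078))
print(delta([c[0],c[1],.16]))
E
```

```text
[ 0.55177989 -0.15079423  0.058     ] [0.56404486 0.16069803 0.078     ] [0.63344784 0.00380229 0.058     ] [0.57107045 0.16519679 0.078     ]
(array([ 45.95, -28.39,   6.24]), array([-0.09,  0.  , 21.25]))
```

Emit:
drive_tool:
  targets: [4,-2.4,0.5,0,0,2,8,-5,1,0,0,4,12,-7.4,1.5,0,0,6,16,-9.9,2,0,0,8,20,-12.4,2.5,0,0,10,24,-14.8,3,0,0,12,28,-17.3,3.5,0,0,14,32,-19.8,4,0,0,16,36,-22.2,4.5,0,0,18,40,-24.7,5,0,0,20,43,-26.6,5.5,0,0,21,45.95,-28.4,6.2,0,0,21.25]
  grip: -1

```text
time: 1.15
position: [0.5268, -0.184, 0.1671]
tool_rot: [1.0, -0.0, 0.0, 0.0]
ft_force: [0.3, -1.3, 0.4]
grip_width: 0.0869
```

Emit:
drive_tool:
  targets: [0,0,0,0,0,0,0,0,0,0,0,0,0,0,0,0,0,0]

```text
time: 1.4
position: [0.5255, -0.1858, 0.167]
tool_rot: [1.0, 0.001, -0.0, 0.0]
ft_force: [-0.5, -1.2, -0.2]
grip_width: 0.0871
```

```bash
python3 - <<'E'
from h import *
o=robot.get_obs();print(o)
p,d=robot.camera("wrist");cv2.imwrite("pics/w1.png",p[:,:,::-1]);np.savez("pics/w1.npz",p=p,d=d)
print(proj("wrist",[.5518,-.1508,.058],o))
import pickle;pickle.dump(o,open("o1.pkl","wb"))
E
```

```text
{'time': 1.4, 'q': array([-5.40009989e-01,  5.10076778e-01,  1.65908485e+00, -6.82285899e-04,
        9.73058373e-01,  1.03009142e+00]), 'joint_velocities': array([-3.74587516e-02, -1.06004985e-02,  1.15095508e-03,  2.55858101e-03,
        5.67291037e-05,  2.95909959e-03]), 'joint_torque': array([ 1.12265434e+00, -3.98290551e+01, -1.44082573e+01,  1.16745676e-01,
       -3.33569222e-02, -7.37754135e-05]), 'position': array([ 0.52551869, -0.18580412,  0.16697217]), 'tool_rot': array([ 9.99999766e-01,  5.39534570e-04, -4.14019005e-04,  8.03979016e-05]), 'ft_force': array([-0.50363678, -1.1573702 , -0.16366632]), 'moment': array([6.12934259e-03, 6.71959192e-03, 8.07105069e-05]), 'grip_width': 0.08705396675281682}
(np.float64(244.88111961190117), np.float64(182.03062518375097))
```

View pics/w1.png

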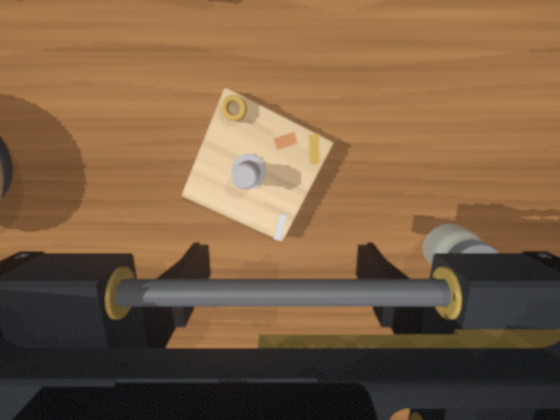

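```bash
python3 - <<'E'
from h import *
import pickle
p,d=load("w1"); crop(p,215,285,140,200,10,"pics/c3.png")
o=pickle.load(open("o1.pkl","rb"))
W=world("wrist",d,o)
for u,v in [(246,174),(243,174),(320,190),(300,180),(230,180)]: print(u,v,W[v,u].round(4))
# top-cap points
for n,DD in [("wrist",d),("top",load("top0")[1]),("scene",load("scene0")[1])]:
    w=world(n,DD,o).reshape(-1,3); m=(abs(w[:,0]-.55)<.03)&(abs(w[:,1]+.15)<.03)&(w[:,2]>.05)&(w[:,2]<.07)
    print(n,m.sum(),w[m].mean(0),w[m].min(0),w[m].max(0))
E
```

```text
246 174 [ 0.559  -0.1519  0.0569]
243 174 [ 0.5593 -0.1494  0.0587]
320 190 [ 0.5319 -0.2274  0.    ]
300 180 [ 0.5469 -0.2035  0.0202]
230 180 [ 0.5464 -0.1301  0.0181]
wrist 537 [ 0.55704039 -0.15028623  0.05693664] [ 0.54455057 -0.16157707  0.05014398] [ 0.56823513 -0.13783995  0.05933409]
top 54 [ 0.55394962 -0.15125269  0.05701239] [ 0.54265264 -0.16160373  0.05157109] [ 0.56575606 -0.14112992  0.06256611]
scene 85 [ 0.5609399  -0.15117083  0.05606206] [ 0.54788419 -0.16171586  0.05016174] [ 0.57074081 -0.13964016  0.06067799]
```

View pics/c3.png

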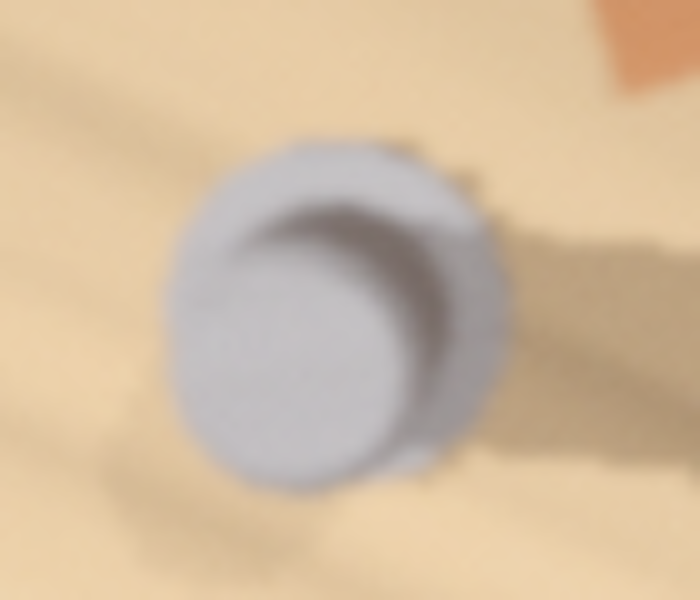

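```bash
python3 - <<'E'
from h import *
print(at_z("wrist",244,176.5,.058,robot.get_obs()),delta([.557,-.1505,.14]))
E
```

```text
[ 0.55673736 -0.15101277  0.058     ] (array([ 3.17, -3.61,  2.71]), array([ 0.02,  0.03, -0.03]))
```

Emit:
drive_tool:
  targets: [1.6,-1.8,1.3,0,0,0,3.2,-3.6,2.7,0,0,0,3.2,-3.6,2.7,0,0,0,3.2,-3.6,2.7,0,0,0,3.2,-3.6,2.7,0,0,0]

```text
time: 1.87
position: [0.5571, -0.1515, 0.1404]
tool_rot: [1.0, -0.001, -0.0, 0.0]
ft_force: [0.0, 0.1, 0.4]
grip_width: 0.0869
```

```bash
python3 - <<'E'
from h import *
o=robot.get_obs();print(o['position'],o['tool_rot'],o['ft_force'])
p,d=robot.camera("wrist");cv2.imwrite("pics/w2.png",p[:,:,::-1]);np.savez("pics/w2.npz",p=p,d=d)
import pickle;pickle.dump(o,open("o2.pkl","wb"))
u,v=map(int,proj("wrist",[.557,-.151,.058],o));print(u,v)
crop(p,u-40,u+40,v-30,v+30,10,"pics/c4.png")
W=world("wrist",d,o).reshape(-1,3);m=(abs(W[:,0]-.557)<.03)&(abs(W[:,1]+.151)<.03)&(W[:,2]>.05)&(W[:,2]<.07)
print(W[m].mean(0),W[m].min(0),W[m].max(0))
E
```

```text
[ 0.55710926 -0.15149456  0.14044511] [ 9.99999562e-01 -8.88038019e-04 -1.54771299e-04  2.51484323e-04] [0.03020967 0.10939385 0.41799428]
282 218
[ 0.55764685 -0.14983353  0.0569134 ] [ 0.545081   -0.16112023  0.05009878] [ 0.56849556 -0.13839934  0.05961177]
```

View pics/c4.png

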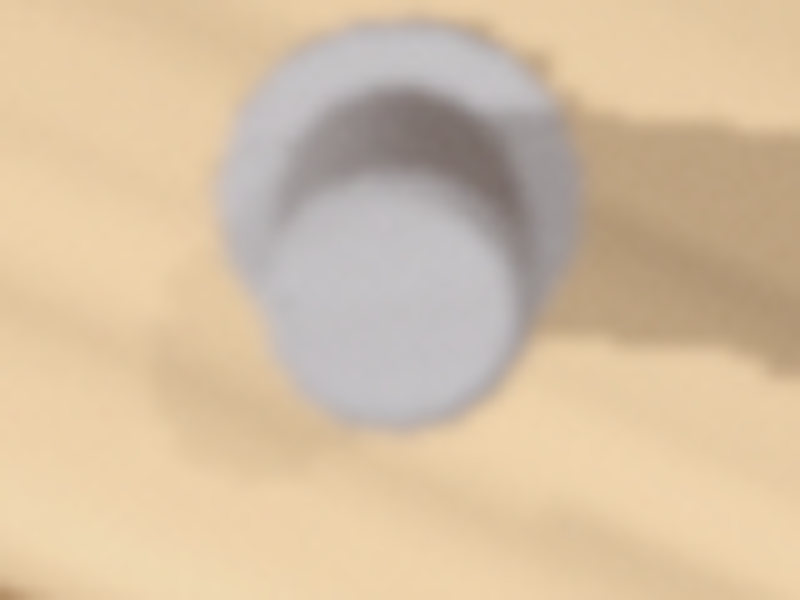

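The cap top centre is at (281.3,217.8), which is (0.557,-0.1505), nearly under the TCP. I'll descend so the TCP sits at about z = 0.0295.

Emit:
drive_tool:
  targets: [0,-0.08,3,0,0,0,0,-0.08,6,0,0,0,0,-0.08,8.5,0,0,0,0,-0.08,10,0,0,0,0,-0.08,11,0,0,0,0,-0.08,11.1,0,0,0,0,-0.08,11.1,0,0,0]

```text
time: 2.5
position: [0.5577, -0.1499, 0.0295]
tool_rot: [1.0, -0.001, 0.0, 0.0]
ft_force: [-0.1, -0.7, -0.6]
grip_width: 0.0868
```

Emit:
drive_tool:
  targets: [0,0,0,0,0,0,0,0,0,0,0,0,0,0,0,0,0,0,0,0,0,0,0,0,0,0,0,0,0,0,0,0,0,0,0,0,0,0,0,0,0,0,0,0,0,0,0,0,0]
  grip: 1
  squeeze: 55

```text
$.targets: bad value
```

Emit:
drive_tool:
  targets: [0,0,0,0,0,0,0,0,0,0,0,0,0,0,0,0,0,0,0,0,0,0,0,0,0,0,0,0,0,0,0,0,0,0,0,0,0,0,0,0,0,0,0,0,0,0,0,0]
  grip: 1
  squeeze: 55

```text
time: 3.17
position: [0.5578, -0.149, 0.0293]
tool_rot: [1.0, 0.0, 0.0, 0.0]
ft_force: [0.1, -0.4, 1.2]
grip_width: 0.0416
```

Emit:
drive_tool:
  targets: [0,0,0,0,0,0,0,0,0,0,0,0,0,0,0,0,0,0,0,0,0,0,0,0,0,0,0,0,0,0,0,0,0,0,0,0,0,0,0,0,0,0,0,0,0,0,0,0]

```text
time: 3.83
position: [0.5578, -0.1491, 0.0292]
tool_rot: [1.0, -0.0, -0.0, -0.0]
ft_force: [0.9, -0.9, -0.5]
grip_width: 0.0226
```

Emit:
drive_tool:
  targets: [0,0,0,0,0,0,0,0,0,0,0,0,0,0,-1,0,0,0,0,0,-4,0,0,0,0,0,-7,0,0,0,0,0,-10,0,0,0,0,0,-11,0,0,0,0,0,-11,0,0,0,0,0,-11,0,0,0]

```text
time: 4.58
position: [0.5576, -0.1489, 0.1395]
tool_rot: [1.0, -0.0, 0.0, 0.0]
ft_force: [-0.9, 0.4, -1.9]
grip_width: 0.0228
```

```bash
python3 - <<'E'
from h import *
o=robot.get_obs();print(o['position'],o['tool_rot'],o['ft_force'],o['grip_width'])
p,d=robot.camera("wrist");cv2.imwrite("pics/w3.png",p[:,:,::-1]);np.savez("pics/w3.npz",p=p,d=d)
import pickle;pickle.dump(o,open("o3.pkl","wb"))
# axle: approximate scene offset: top says .564,.1607 ; cap top .5518 vs wrist .557
print(delta([.569,.1615,.155],obs=o))
E
```

```text
[ 0.55755531 -0.14890228  0.13948741] [ 9.99999970e-01 -3.31892808e-05  2.28793025e-04  8.50304471e-05] [-0.86918626  0.42505222 -1.9107661 ] 0.022754292690972282
(array([  1.14, -31.04,  -1.56]), array([ 0.01, -0.03, -0.  ]))
```

View pics/w3.png

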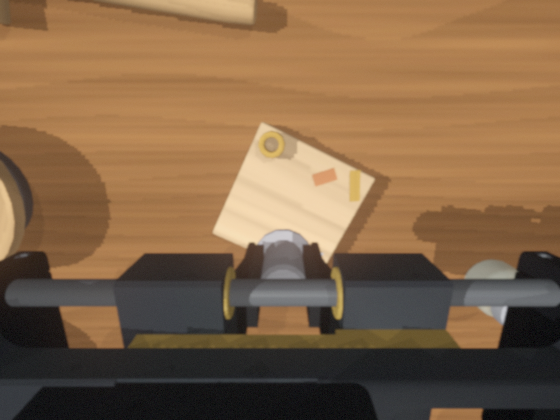

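Emit:
drive_tool:
  targets: [0,-3.5,-0.5,0,0,0,0,-7,-1,0,0,0,0,-10.5,-1.5,0,0,0,0,-14,-1.5,0,0,0,0,-17.5,-1.5,0,0,0,0,-21,-1.5,0,0,0,0,-24.5,-1.5,0,0,0,0,-28,-1.5,0,0,0,0,-30,-1.5,0,0,0,0,-31,-1.5,0,0,0,0,-31,-1.5,0,0,0,0,-31,-1.5,0,0,0]

```text
time: 5.63
position: [0.557, 0.1605, 0.1528]
tool_rot: [1.0, 0.0, -0.001, 0.001]
ft_force: [-0.5, -0.4, -1.1]
grip_width: 0.0224
```

Emit:
drive_tool:
  targets: [0,0,0,0,0,0,0,0,0,0,0,0,0,0,0,0,0,0]

```text
time: 5.88
position: [0.558, 0.1595, 0.1541]
tool_rot: [1.0, -0.001, -0.0, 0.0]
ft_force: [-0.1, -0.2, -0.4]
grip_width: 0.0228
```

```bash
python3 - <<'E'
from h import *
o=robot.get_obs();print(o['position'],o['tool_rot'],o['ft_force'],o['grip_width'])
p,d=robot.camera("wrist");cv2.imwrite("pics/w4.png",p[:,:,::-1]);np.savez("pics/w4.npz",p=p,d=d)
import pickle;pickle.dump(o,open("o4.pkl","wb"))
E
```

```text
[0.55795798 0.15946189 0.15406969] [ 9.99999380e-01 -1.09085309e-03 -1.85799868e-04  1.24699423e-04] [-0.06015143 -0.19287542 -0.39693883] 0.02277219842364741
```

View pics/w4.png

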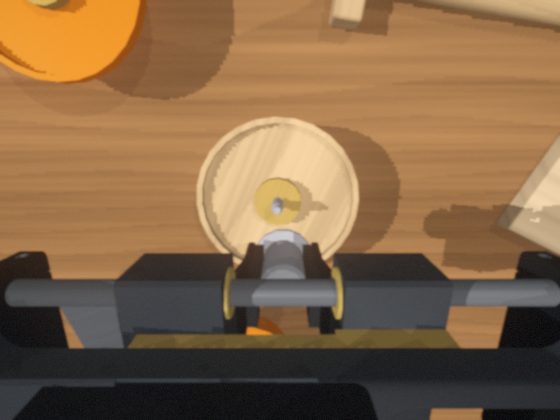

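```bash
python3 - <<'E'
from h import *
p,d=load("w4"); crop(p,235,325,170,290,6,"pics/c5.png")
E
```

```text
(no output)
```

View pics/c5.png

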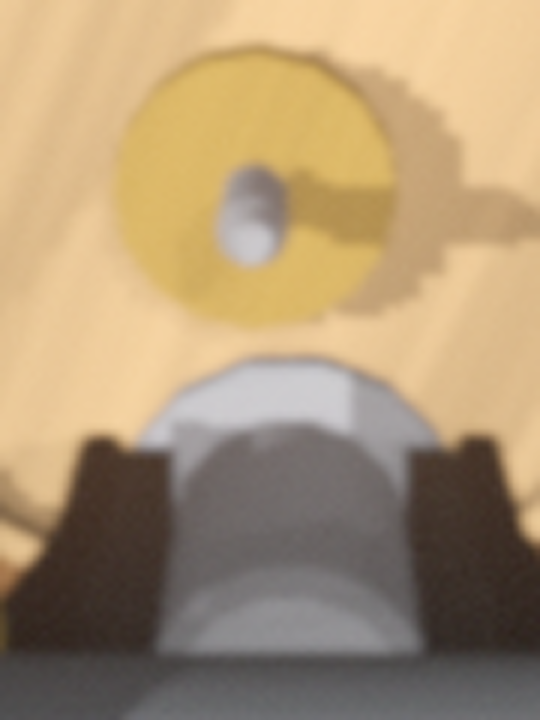

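```bash
python3 - <<'E'
from h import *
import pickle
o=pickle.load(open("o4.pkl","rb"));p,d=load("w4")
R=Ro.from_quat(o['tool_rot']).as_matrix();t=o['position']
tip=at_z("wrist",276.3,209.8,.078,o);hub=at_z("wrist",276.9,200.6,.055,o)
W=world("wrist",d,o)
print("hub depth z",[W[v,u].round(4) for u,v in[(262,200),(290,190),(277,185),(268,212)]], "tray",W[170,277],W[200,240])
K,Rw,c=ext("wrist",o);print(tip,hub)
f=at_z("wrist",235+288.5/6-.4,228.7,t[2]-.0093,o);print("flange front",f,"centre",f-[.018,0,0], "tool frame",R.T@(f-t))
w=W.reshape(-1,3);m=(abs(w[:,0]-t[0])<.03)&(abs(w[:,1]-t[1])<.025)&(w[:,2]>t[2]-.012)&(w[:,2]<t[2]-.004)
print(m.sum(),w[m].min(0),w[m].max(0))
print("need shift tool",R.T@(tip-(f-[.018,0,0]))*100)
E
```

```text
hub depth z [array([0.5688, 0.1786, 0.0507]), array([0.5781, 0.1531, 0.0509]), array([0.5827, 0.1648, 0.0508]), array([0.557 , 0.1734, 0.0496])] tray [0.5947543  0.16490463 0.04088286] [0.56609539 0.20036488 0.03973123]
[0.56722544 0.16502867 0.078     ] [0.56926746 0.16494069 0.055     ]
flange front [0.5743522  0.15973491 0.14476969] centre [0.5563522  0.15973491 0.14476969] tool frame [ 0.01639704 -0.00031111  0.00929383]
603 [0.55959768 0.14481199 0.14333579] [0.57491158 0.17556988 0.14998406]
need shift tool [ 1.08864546 -0.53341476  6.67643238]
```

Emit:
drive_tool:
  targets: [-0.3,-0.3,1.5,0,0,0,-0.6,-0.53,3,0,0,0,-0.6,-0.53,4.5,0,0,0,-0.6,-0.53,5.3,0,0,0,-0.6,-0.53,5.3,0,0,0,-0.6,-0.53,5.3,0,0,0,-0.6,-0.53,5.3,0,0,0]

```text
time: 6.52
position: [0.5527, 0.166, 0.1019]
tool_rot: [1.0, -0.0, 0.001, -0.0]
ft_force: [0.4, 0.0, -0.8]
grip_width: 0.0228
```

```bash
python3 - <<'E'
from h import *
o=robot.get_obs();print(o['position'],o['tool_rot'],o['ft_force'],o['grip_width'])
p,d=robot.camera("wrist");np.savez("pics/w5.npz",p=p,d=d)
import pickle;pickle.dump(o,open("o5.pkl","wb"))
crop(p,225,335,170,270,6,"pics/c6.png")
p,d=robot.camera("scene");np.savez("pics/s5.npz",p=p,d=d);crop(p,300,400,130,230,6,"pics/c7.png")
E
```

```text
[0.55268391 0.16602363 0.10191782] [ 9.99999630e-01 -2.73549618e-04  8.12896028e-04 -7.12384822e-05] [ 0.35122536  0.01829688 -0.758718  ] 0.022836491660035933
```

View pics/c6.png

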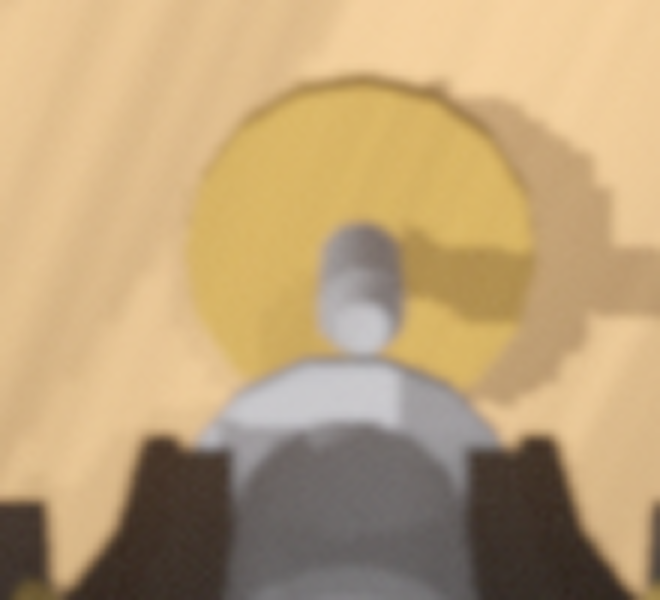

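View pics/c7.png

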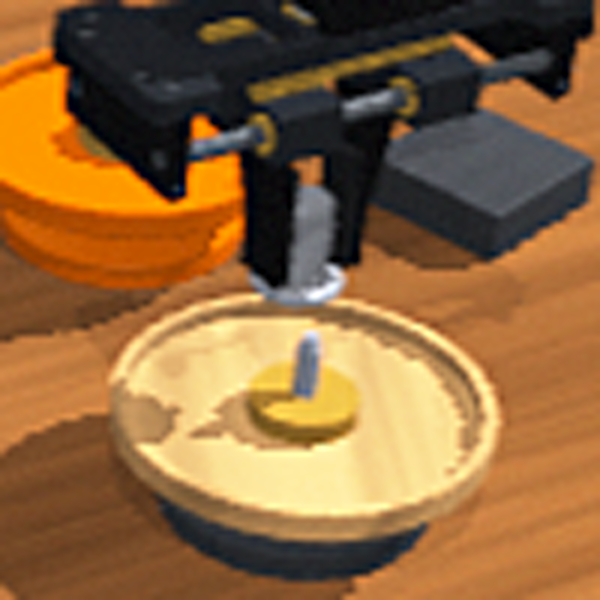

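```bash
python3 - <<'E'
from h import *
import pickle
o=pickle.load(open("o5.pkl","rb"));p,d=load("w5")
R=Ro.from_quat(o['tool_rot']).as_matrix();t=o['position']
px=lambda x,y:(225+(x+.5)/6-.5,170+(y+.5)/6-.5)
tip=at_z("wrist",*px(362.5,331),.078,o);hub=at_z("wrist",*px(361,241),.0515,o)
f=at_z("wrist",*px(348.5,357),t[2]-.0093,o);print(tip,hub,f)
for y in (326,336): print(at_z("wrist",*px(362.5,y),.078,o))
# shaft base: 
print("base",at_z("wrist",*px(361,262),.0515,o))
c=f-[.018,0,0]
print("cap centre tool",R.T@(f-t),"shift",R.T@(tip-c)*100)
K,Rw,cam=ext("wrist",o);print("cam",cam)
W=world("wrist",d,o).reshape(-1,3)
w=W;m=(abs(w[:,0]-.568)<.02)&(abs(w[:,1]-.165)<.02)&(w[:,2]>.047)&(w[:,2]<.056);print("hub z",np.median(w[m][:,2]),m.sum())
m=(abs(w[:,0]-.567)<.01)&(abs(w[:,1]-.165)<.01)&(w[:,2]>.065)&(w[:,2]<.085);print("tip pts",w[m].mean(0),w[m].max(0),m.sum())
# hub circle from depth
m=(abs(w[:,0]-.568)<.035)&(abs(w[:,1]-.165)<.035)&(w[:,2]>.0465)&(w[:,2]<.056);print(w[m].min(0),w[m].max(0))
E
```

```text
[0.56666612 0.16481377 0.078     ] [0.5693857 0.1648115 0.0515   ] [0.56883789 0.16633657 0.09261782]
[0.56724184 0.16481445 0.078     ]
[0.56608947 0.16481309 0.078     ]
base [0.56669089 0.16480896 0.0515    ]
cap centre tool [ 0.01613867 -0.00032044  0.0093263 ] shift [1.58052764 0.15162265 1.46433181]
cam [0.62944838 0.16621923 0.26368149]
hub z 0.05051410028067377 1991
tip pts [0.56848277 0.16512801 0.07411015] [0.57182332 0.16956876 0.07925771] 197
[0.54994317 0.14353733 0.04656023] [0.58859228 0.18632958 0.05546874]
```

Emit:
drive_tool:
  targets: [0.5,0.1,0,0,0,0,1.0,0.15,0,0,0,0,1.55,0.15,0.4,0,0,0,1.55,0.15,0.8,0,0,0,1.55,0.15,0.8,0,0,0,1.55,0.15,0.8,0,0,0,1.55,0.15,0.8,0,0,0]

```text
time: 7.2
position: [0.5668, 0.1647, 0.0929]
tool_rot: [1.0, -0.0, -0.001, 0.0]
ft_force: [0.2, 1.1, -0.7]
grip_width: 0.0225
```

```bash
python3 - <<'E'
from h import *
o=robot.get_obs();print(o['position'],o['tool_rot'],o['ft_force'],o['grip_width'])
p,d=robot.camera("scene");np.savez("pics/s6.npz",p=p,d=d)
p2,d2=robot.camera("wrist");np.savez("pics/w6.npz",p=p2,d=d2)
import pickle;pickle.dump(o,open("o6.pkl","wb"))
crop(p,335,375,160,210,12,"pics/c8.png")
crop(p2,225,335,150,270,5,"pics/c9.png")
E
```

```text
[0.56684055 0.16472931 0.09285481] [ 9.99999846e-01 -3.19045912e-05 -5.53236631e-04  3.81913974e-05] [ 0.21696357  1.10893052 -0.68698807] 0.022490340158946926
```

View pics/c8.png

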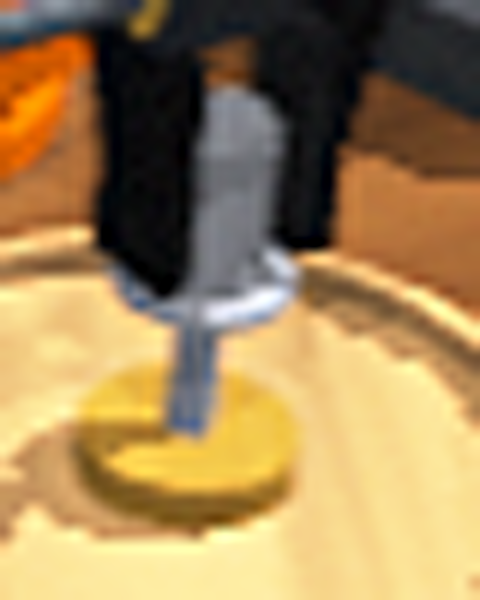

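View pics/c9.png

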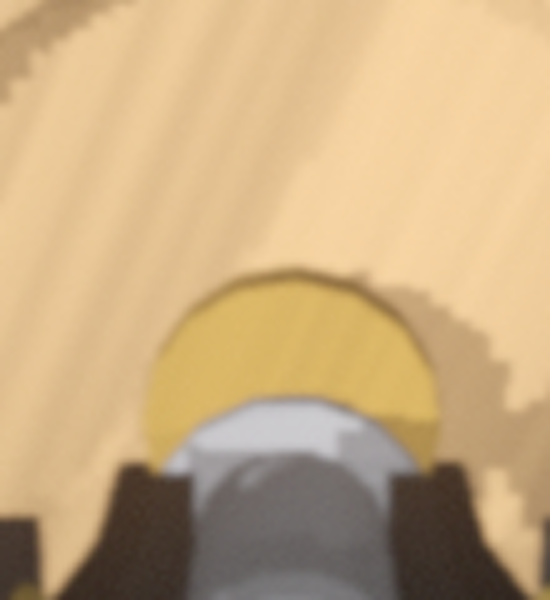

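```bash
python3 - <<'E'
from h import *
# foot lowest edge point and its expected location
for X in ([.567,.1648,.078],[.569,.1648,.078]):
  print("tip pix",proj("scene",X))
print("tip seen ->",at_z("scene",351.4,185.2,.078),at_z("scene",351.4,186,.078))
# project foot circle about candidate axis, bounding box
for x,y in ((.5668,.1648),(.5688,.1648),(.5745,.168)):
  P=np.array([proj("scene",[x+.018*np.cos(a),y+.018*np.sin(a),.0836]) for a in np.linspace(0,6.3,100)])
  print(x,(P.min(0)-[335,160]+.5)*12,(P.max(0)-[335,160]+.5)*12,proj("scene",[x,y,.078]))
p,d=load("s5");crop(p,335,375,160,210,12,"pics/c10.png")
E
```

```text
tip pix (np.float64(350.6683691887185), np.float64(185.1510531483617))
tip pix (np.float64(351.1526872683074), np.float64(185.5885734079222))
tip seen -> [0.56791147 0.16620412 0.078     ] [0.57066543 0.16436963 0.078     ]
0.5668 [101.69769675 231.3187716 ] [291.01775048 336.06376821] (np.float64(350.6200040444976), np.float64(185.1073613446794))
0.5688 [107.40192428 236.42255571] [296.97834394 341.43201544] (np.float64(351.1042008489542), np.float64(185.54477204746385))
0.5745 [137.8606667  247.01283501] [328.02048492 352.56775637] (np.float64(353.65806017201857), np.float64(186.45216637514324))
```

View pics/c10.png

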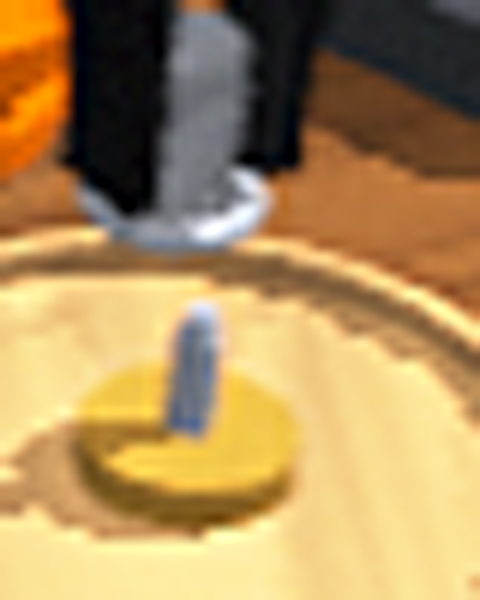

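The two cameras agree to about 1 mm. I'll shift +1.5 mm in x and start down slowly, watching the side forces.

Emit:
drive_tool:
  targets: [0.15,0,0,0,0,0,0.15,0,0.15,0,0,0,0.15,0,0.3,0,0,0,0.15,0,0.45,0,0,0,0.15,0,0.6,0,0,0,0.15,0,0.7,0,0,0,0.15,0,0.8,0,0,0,0.15,0,0.8,0,0,0,0.15,0,0.8,0,0,0]

```text
time: 8.05
position: [0.5687, 0.1647, 0.0851]
tool_rot: [1.0, -0.0, -0.0, -0.0]
ft_force: [0.3, -0.5, 0.0]
grip_width: 0.0225
```

Emit:
drive_tool:
  targets: [0,0,0.1,0,0,0,0,0,0.2,0,0,0,0,0,0.3,0,0,0,0,0,0.4,0,0,0,0,0,0.4,0,0,0,0,0,0.4,0,0,0]

```text
time: 8.55
position: [0.5686, 0.1647, 0.0811]
tool_rot: [1.0, -0.0, -0.0, 0.0]
ft_force: [0.0, 0.7, -0.9]
grip_width: 0.0226
```

```bash
python3 - <<'E'
from h import *
o=robot.get_obs();print(o['position'],o['ft_force'],o['moment'])
p,d=robot.camera("scene");crop(p,325,385,155,215,10,"pics/c11.png")
E
```

```text
[0.56858668 0.16469292 0.08106387] [ 0.00745434  0.67303163 -0.91344684] [0.01644427 0.02964606 0.00843264]
```

View pics/c11.png

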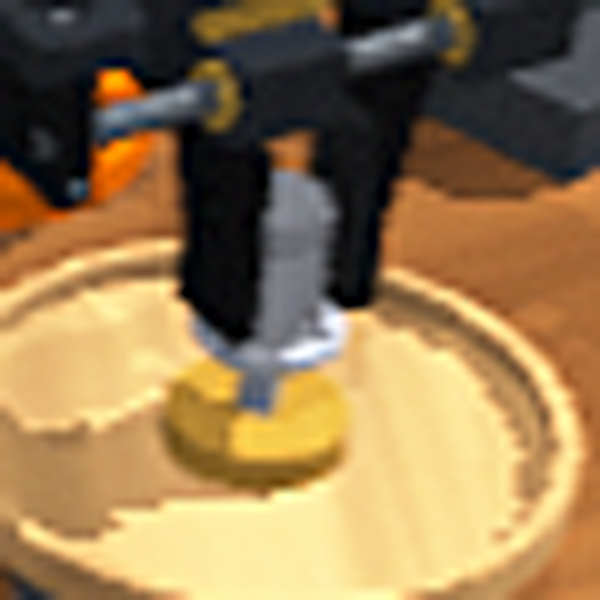

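Emit:
drive_tool:
  targets: [0,0,0.1,0,0,0,0,0,0.2,0,0,0,0,0,0.3,0,0,0,0,0,0.3,0,0,0]

```text
time: 8.93
position: [0.5688, 0.1648, 0.0782]
tool_rot: [1.0, -0.0, 0.0, -0.0]
ft_force: [-0.9, 0.1, 0.0]
grip_width: 0.0227
```

Emit:
drive_tool:
  targets: [0,0,0.1,0,0,0,0,0,0.2,0,0,0,0,0,0.3,0,0,0,0,0,0.3,0,0,0]

```text
time: 9.27
position: [0.5689, 0.1647, 0.075]
tool_rot: [1.0, -0.0, 0.0, -0.0]
ft_force: [-0.1, -0.3, -1.5]
grip_width: 0.0227
```

Emit:
drive_tool:
  targets: [0,0,0.1,0,0,0,0,0,0.2,0,0,0,0,0,0.2,0,0,0]

```text
time: 9.52
position: [0.5684, 0.1647, 0.0726]
tool_rot: [1.0, -0.0, -0.001, 0.0]
ft_force: [-0.6, 0.2, -1.2]
grip_width: 0.0223
```

Emit:
drive_tool:
  targets: [0,0,0.1,0,0,0,0,0,0.2,0,0,0]

```text
time: 9.68
position: [0.5689, 0.1647, 0.0718]
tool_rot: [1.0, -0.0, -0.0, 0.0]
ft_force: [-2.9, -1.1, 10.5]
grip_width: 0.0226
```

```bash
python3 - <<'E'
from h import *
o=robot.get_obs();print(o['position'],o['ft_force'],o['joint_torque'])
p,d=robot.camera("scene");p2,d2=robot.camera("wrist")
a=cv2.resize(p[155:215,325:385],(480,480),interpolation=cv2.INTER_CUBIC)
b=cv2.resize(p2[205:305,245:325],(380,480),interpolation=cv2.INTER_CUBIC)[:,:320]
cv2.imwrite("pics/c12.png",np.hstack([a,b])[:,:,::-1]);np.savez("pics/w7.npz",p=p2,d=d2)
b=load("w5")[0][205:305,245:325];crop(load("w5")[0],245,325,205,305,5,"pics/c13.png")
print(robot.get_obs()['ft_force'])
E
```

```text
[0.56885713 0.16474634 0.07184025] [-2.85642951 -1.12135994 10.45496822] [-2.52992157e-01 -3.92758477e+01 -1.11810154e+01  3.83234897e-02
 -9.02591608e-01  4.44221905e-04]
[-1.64903452 -0.28453384  4.36664226]
```

View pics/c12.png

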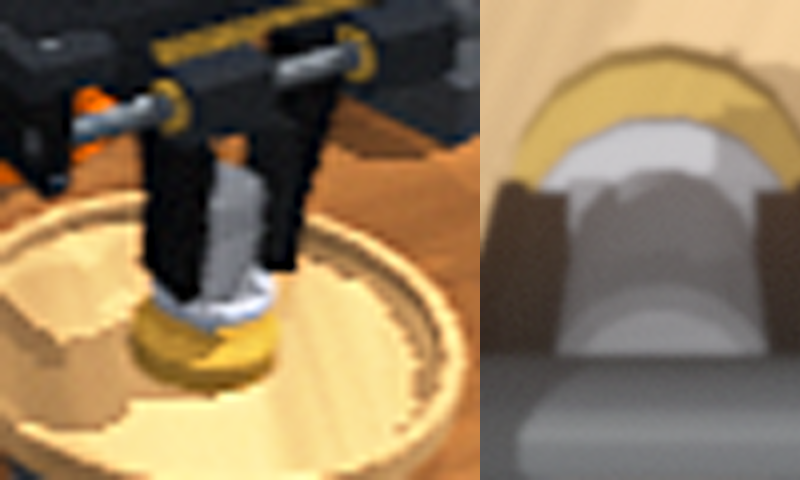

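Emit:
drive_tool:
  targets: [0,0,0.05,0,0,0,0,0,0.1,0,0,0,0,0,0.15,0,0,0,0,0,0.2,0,0,0]

```text
time: 10.12
position: [0.5688, 0.1647, 0.0707]
tool_rot: [1.0, 0.0, 0.0, 0.0]
ft_force: [-3.0, -1.4, 9.6]
grip_width: 0.0229
```

Emit:
drive_tool:
  targets: [0,0,0.05,0,0,0,0,0,0.1,0,0,0,0,0,0.15,0,0,0,0,0,0.2,0,0,0]

```text
time: 10.45
position: [0.5689, 0.1648, 0.0688]
tool_rot: [1.0, 0.0, 0.0, 0.0]
ft_force: [-2.9, 0.5, 9.5]
grip_width: 0.0225
```

Emit:
drive_tool:
  targets: [0,0,0.05,0,0,0,0,0,0.1,0,0,0,0,0,0.15,0,0,0,0,0,0.2,0,0,0]

```text
time: 10.78
position: [0.5689, 0.1648, 0.0668]
tool_rot: [1.0, 0.0, 0.0, 0.0]
ft_force: [-3.8, 0.7, 9.7]
grip_width: 0.0225
```

Emit:
drive_tool:
  targets: [0,0,0.05,0,0,0,0,0,0.1,0,0,0]

```text
time: 10.95
position: [0.5689, 0.1647, 0.0658]
tool_rot: [1.0, 0.0, 0.0, 0.0]
ft_force: [-2.8, -0.7, 9.2]
grip_width: 0.0226
```

Emit:
drive_tool:
  targets: [0,0,0.05,0,0,0,0,0,0.1,0,0,0,0,0,0.15,0,0,0]

```text
time: 11.2
position: [0.5689, 0.1648, 0.0643]
tool_rot: [1.0, 0.0, 0.0, 0.0]
ft_force: [-2.1, 0.1, 8.8]
grip_width: 0.0228
```

Emit:
drive_tool:
  targets: [0,0,0.05,0,0,0,0,0,0.1,0,0,0]

```text
time: 11.37
position: [0.5689, 0.1647, 0.0633]
tool_rot: [1.0, 0.0, 0.0, 0.0]
ft_force: [-2.5, -0.1, 10.0]
grip_width: 0.0228
```

```bash
python3 - <<'E'
from h import *
p,d=robot.camera("scene");p2,d2=robot.camera("wrist")
a=cv2.resize(p[155:215,325:385],(480,480),interpolation=cv2.INTER_CUBIC)
b=cv2.resize(p2[205:305,245:325],(380,480),interpolation=cv2.INTER_CUBIC)[:,:320]
cv2.imwrite("pics/c14.png",np.hstack([a,b])[:,:,::-1])
o=robot.get_obs();print(o['position'],o['ft_force'])
E
```

```text
[0.56886569 0.16475408 0.06319923] [-2.42651489 -0.43323422  9.25787081]
```

View pics/c14.png

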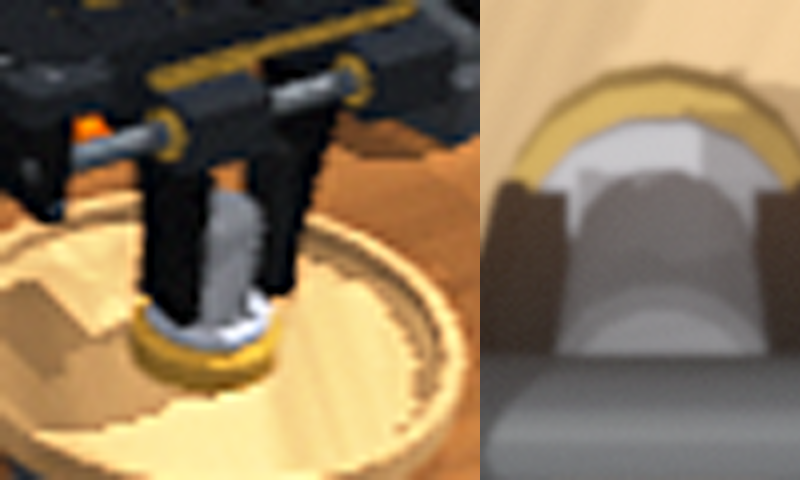

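The cap hasn't slipped in the grip, the drag is steady at about 9.5 N, and the hub isn't touched yet.

Emit:
drive_tool:
  targets: [0,0,0.05,0,0,0,0,0,0.1,0,0,0]

```text
time: 11.63
position: [0.5689, 0.1648, 0.0623]
tool_rot: [1.0, 0.0, 0.0, 0.0]
ft_force: [-3.4, -0.4, 9.8]
grip_width: 0.0226
```

Emit:
drive_tool:
  targets: [0,0,0.05,0,0,0,0,0,0.1,0,0,0]

```text
time: 11.8
position: [0.5689, 0.1647, 0.0613]
tool_rot: [1.0, 0.0, 0.0, 0.0]
ft_force: [-1.7, -0.8, 9.9]
grip_width: 0.0226
```

Emit:
drive_tool:
  targets: [0,0,0.05,0,0,0]

```text
time: 11.88
position: [0.5689, 0.1648, 0.0608]
tool_rot: [1.0, 0.0, 0.0, 0.0]
ft_force: [-2.8, -0.4, 9.9]
grip_width: 0.0224
```

Emit:
drive_tool:
  targets: [0,0,0.05,0,0,0]

```text
time: 11.97
position: [0.5689, 0.1647, 0.0603]
tool_rot: [1.0, 0.0, 0.0, 0.0]
ft_force: [-3.3, -0.4, 10.2]
grip_width: 0.0228
```

Emit:
drive_tool:
  targets: [0,0,0.05,0,0,0]

```text
time: 12.05
position: [0.5689, 0.1648, 0.0599]
tool_rot: [1.0, 0.0, 0.0, -0.0]
ft_force: [-3.7, -0.6, 12.0]
grip_width: 0.0231
```

Emit:
drive_tool:
  targets: [0,0,0.05,0,0,0]

```text
time: 12.13
position: [0.5689, 0.1648, 0.0596]
tool_rot: [1.0, 0.0, 0.0, -0.0]
ft_force: [-3.4, -0.8, 13.7]
grip_width: 0.0229
```

Contact started at TCP z of about 0.0602. I'll press in small steps up to about 26 N at the wrist, which is about 16 N on the hub.

Emit:
drive_tool:
  targets: [0,0,0.05,0,0,0]

```text
time: 12.22
position: [0.569, 0.1648, 0.0594]
tool_rot: [1.0, 0.0, 0.0, 0.0]
ft_force: [-4.6, -0.6, 15.6]
grip_width: 0.0222
```

Emit:
drive_tool:
  targets: [0,0,0.05,0,0,0]

```text
time: 12.3
position: [0.569, 0.1648, 0.0591]
tool_rot: [1.0, 0.0, 0.0, 0.0]
ft_force: [-4.6, -0.6, 17.0]
grip_width: 0.0226
```

Emit:
drive_tool:
  targets: [0,0,0.05,0,0,0]

```text
time: 12.38
position: [0.569, 0.1648, 0.0589]
tool_rot: [1.0, 0.0, 0.001, 0.0]
ft_force: [-4.2, -1.0, 17.4]
grip_width: 0.0227
```

Emit:
drive_tool:
  targets: [0,0,0.05,0,0,0]

```text
time: 12.47
position: [0.569, 0.1648, 0.0586]
tool_rot: [1.0, 0.0, 0.001, 0.0]
ft_force: [-5.5, -1.4, 19.7]
grip_width: 0.0223
```

Emit:
drive_tool:
  targets: [0,0,0.05,0,0,0]

```text
time: 12.55
position: [0.569, 0.1648, 0.0583]
tool_rot: [1.0, 0.0, 0.001, 0.0]
ft_force: [-5.4, -0.4, 20.1]
grip_width: 0.0223
```

Emit:
drive_tool:
  targets: [0,0,0,0,0,0,0,0,0,0,0,0]

```text
time: 12.72
position: [0.569, 0.1648, 0.0584]
tool_rot: [1.0, 0.0, 0.001, 0.0]
ft_force: [-5.0, -1.0, 19.1]
grip_width: 0.0228
```

Emit:
drive_tool:
  targets: [0,0,0.05,0,0,0]

```text
time: 12.8
position: [0.5691, 0.1648, 0.0581]
tool_rot: [1.0, 0.0, 0.001, 0.0]
ft_force: [-4.8, -1.1, 21.7]
grip_width: 0.0226
```

Emit:
drive_tool:
  targets: [0,0,0.05,0,0,0]

```text
time: 12.88
position: [0.5691, 0.1648, 0.0578]
tool_rot: [1.0, 0.0, 0.001, 0.0]
ft_force: [-6.1, -1.2, 24.3]
grip_width: 0.0225
```

Emit:
drive_tool:
  targets: [0,0,0.05,0,0,0]

```text
time: 12.97
position: [0.5691, 0.1648, 0.0576]
tool_rot: [1.0, 0.0, 0.001, 0.0]
ft_force: [-6.9, -0.9, 25.5]
grip_width: 0.0224
```

Emit:
drive_tool:
  targets: [0,0,0,0,0,0,0,0,0,0,0,0]

```text
time: 13.13
position: [0.5691, 0.1648, 0.0576]
tool_rot: [1.0, 0.0, 0.001, 0.0]
ft_force: [-6.5, -0.1, 23.0]
grip_width: 0.0227
```

Emit:
drive_tool:
  targets: [0,0,-0.05,0,0,0,0,0,-0.05,0,0,0,0,0,-0.05,0,0,0,0,0,-0.05,0,0,0,0,0,-0.05,0,0,0,0,0,-0.05,0,0,0]
  grip: -0.2

```text
time: 13.63
position: [0.5686, 0.1647, 0.0536]
tool_rot: [1.0, -0.0, -0.0, 0.0]
ft_force: [-0.0, 0.1, -0.0]
grip_width: 0.0502
```

```bash
python3 - <<'E'
from h import *
p,d=robot.camera("scene");p2,d2=robot.camera("wrist")
a=cv2.resize(p[155:215,325:385],(480,480),interpolation=cv2.INTER_CUBIC)
b=cv2.resize(p2[205:305,245:325],(380,480),interpolation=cv2.INTER_CUBIC)[:,:320]
cv2.imwrite("pics/c15.png",np.hstack([a,b])[:,:,::-1])
o=robot.get_obs();print(o['position'],o['ft_force'],o['grip_width'])
E
```

```text
[0.56861824 0.16470545 0.05372301] [-0.14923939  0.62438386 -1.02878754] 0.05161819888997136
```

View pics/c15.png

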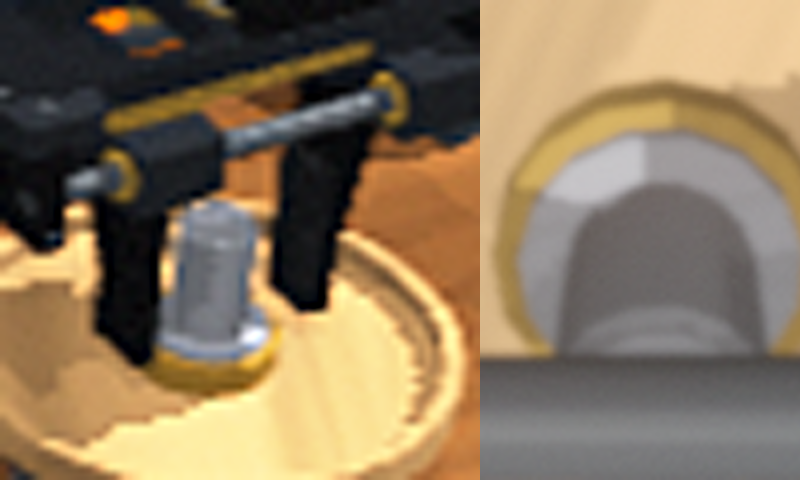

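Released and standing upright. I'll back off upward and look.

Emit:
drive_tool:
  targets: [0,0,-0.5,0,0,0,0,0,-2,0,0,0,0,0,-4,0,0,0,0,0,-6,0,0,0,0,0,-7,0,0,0,0,0,-7,0,0,0,0,0,-7,0,0,0]

```text
time: 14.32
position: [0.569, 0.1648, 0.1246]
tool_rot: [1.0, -0.0, 0.001, -0.0]
ft_force: [-0.2, 0.5, 0.1]
grip_width: 0.0521
```

```bash
python3 - <<'E'
from h import *
o=robot.get_obs();print(o['position'],o['ft_force'],o['grip_width'])
p,d=robot.camera("scene");p2,d2=robot.camera("wrist")
a=cv2.resize(p[155:215,325:385],(480,480),interpolation=cv2.INTER_CUBIC)
b=cv2.resize(p2[170:270,242:322],(384,480),interpolation=cv2.INTER_CUBIC)[:,:320]
cv2.imwrite("pics/c16.png",np.hstack([a,b])[:,:,::-1])
w=world("wrist",d2,o).reshape(-1,3)
m=(abs(w[:,0]-.567)<.008)&(abs(w[:,1]-.165)<.008)&(w[:,2]>.075)&(w[:,2]<.1);print("top z",np.median(w[m],0),m.sum())
E
```

```text
[0.56896278 0.16476328 0.12458911] [-0.21072125  0.4739408   0.08706548] 0.05208574185596556
top z [0.56734842 0.16486447 0.08808192] 468
```

View pics/c16.png

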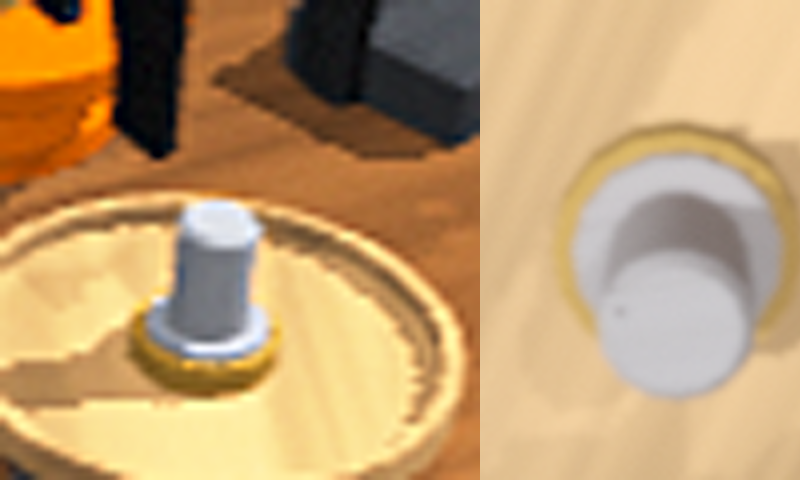

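The cap is upright on the hub. To check it is tight, I'll press gently on the top with closed fingers, to at most about 15 N. It shouldn't move below the drag plus the residual force.

Emit:
drive_tool:
  targets: [-0.15,0,1,0,0,0,-0.15,0,2,0,0,0,-0.15,0,2.5,0,0,0,-0.15,0,2.5,0,0,0,-0.15,0,2.5,0,0,0,-0.15,0,2.5,0,0,0,-0.15,0,2.5,0,0,0,-0.15,0,2.5,0,0,0,-0.15,0,2.5,0,0,0,-0.15,0,2.5,0,0,0,-0.15,0,2.5,0,0,0,-0.15,0,2.5,0,0,0]
  grip: 1
  squeeze: 20

```text
time: 15.42
position: [0.5674, 0.1647, 0.0994]
tool_rot: [1.0, -0.0, 0.0, -0.0]
ft_force: [0.4, 0.4, 0.5]
grip_width: 0.0003
```

Emit:
drive_tool:
  targets: [0,0,0.2,0,0,0,0,0,0.4,0,0,0,0,0,0.6,0,0,0,0,0,0.7,0,0,0,0,0,0.8,0,0,0,0,0,0.8,0,0,0]

```text
time: 15.92
position: [0.5671, 0.1647, 0.0909]
tool_rot: [1.0, -0.0, -0.0, 0.0]
ft_force: [0.3, 0.4, -0.2]
grip_width: 0.0003
```

Emit:
drive_tool:
  targets: [0,0,0.05,0,0,0,0,0,0.1,0,0,0,0,0,0.1,0,0,0]

```text
time: 16.17
position: [0.5673, 0.1647, 0.0902]
tool_rot: [1.0, -0.0, -0.0, 0.0]
ft_force: [0.3, -0.3, -0.5]
grip_width: 0.0006
```

Emit:
drive_tool:
  targets: [0,0,0.05,0,0,0,0,0,0.1,0,0,0,0,0,0.1,0,0,0]

```text
time: 16.42
position: [0.5673, 0.1647, 0.0892]
tool_rot: [1.0, -0.0, -0.0, 0.0]
ft_force: [-0.9, 0.4, 0.3]
grip_width: 0.0006
```

Emit:
drive_tool:
  targets: [0,0,0.05,0,0,0,0,0,0.1,0,0,0,0,0,0.1,0,0,0]

```text
time: 16.67
position: [0.5674, 0.1647, 0.0882]
tool_rot: [1.0, -0.0, 0.0, -0.0]
ft_force: [-0.2, -0.4, 1.1]
grip_width: 0.0009
```

Emit:
drive_tool:
  targets: [0,0,0.05,0,0,0,0,0,0.05,0,0,0]

```text
time: 16.83
position: [0.5674, 0.1647, 0.0881]
tool_rot: [1.0, -0.0, 0.0, -0.0]
ft_force: [-0.3, -0.6, 3.0]
grip_width: 0.0006
```

Emit:
drive_tool:
  targets: [0,0,0.05,0,0,0,0,0,0.05,0,0,0]

```text
time: 17.0
position: [0.5675, 0.1648, 0.0879]
tool_rot: [1.0, -0.0, 0.0, -0.0]
ft_force: [-0.3, 0.2, 5.8]
grip_width: 0.0006
```

Emit:
drive_tool:
  targets: [0,0,0.05,0,0,0,0,0,0.05,0,0,0]

```text
time: 17.17
position: [0.5676, 0.1648, 0.0879]
tool_rot: [1.0, -0.0, 0.0, -0.0]
ft_force: [-2.3, -0.1, 9.3]
grip_width: 0.0003
```

Emit:
drive_tool:
  targets: [0,0,0.05,0,0,0,0,0,0.05,0,0,0]

```text
time: 17.33
position: [0.5676, 0.1648, 0.0877]
tool_rot: [1.0, 0.0, 0.001, -0.0]
ft_force: [-2.3, -0.4, 10.5]
grip_width: 0.0006
```

Emit:
drive_tool:
  targets: [0,0,0.05,0,0,0,0,0,0.05,0,0,0]

```text
time: 17.5
position: [0.5677, 0.1648, 0.0875]
tool_rot: [1.0, 0.0, 0.001, -0.0]
ft_force: [-4.5, -1.1, 11.8]
grip_width: 0.0003
```

Emit:
drive_tool:
  targets: [0,0,0.05,0,0,0,0,0,0.05,0,0,0]

```text
time: 17.67
position: [0.5677, 0.1648, 0.0873]
tool_rot: [1.0, 0.0, 0.001, -0.0]
ft_force: [-3.2, 0.1, 13.0]
grip_width: 0.0004
```

Emit:
drive_tool:
  targets: [0,0,0.05,0,0,0,0,0,0.05,0,0,0]

```text
time: 17.83
position: [0.5678, 0.1648, 0.0872]
tool_rot: [1.0, 0.0, 0.001, -0.0]
ft_force: [-4.0, -1.0, 15.0]
grip_width: 0.0003
```

Emit:
drive_tool:
  targets: [0,0,0.05,0,0,0,0,0,0.05,0,0,0]

```text
time: 18.0
position: [0.5679, 0.1648, 0.0871]
tool_rot: [1.0, 0.0, 0.001, -0.0]
ft_force: [-2.7, -0.6, 16.9]
grip_width: 0.0007
```

Emit:
drive_tool:
  targets: [0,0,0.05,0,0,0,0,0,0.1,0,0,0]

```text
time: 18.17
position: [0.5681, 0.1649, 0.0869]
tool_rot: [1.0, 0.0, 0.001, -0.0]
ft_force: [-5.3, -0.5, 24.9]
grip_width: 0.0005
```

Emit:
drive_tool:
  targets: [0,0,0.05,0,0,0,0,0,0.1,0,0,0]

```text
time: 18.33
position: [0.5681, 0.1649, 0.0865]
tool_rot: [1.0, 0.0, 0.001, -0.0]
ft_force: [-5.8, -1.2, 28.3]
grip_width: 0.0001
```

Emit:
drive_tool:
  targets: [0,0,0.05,0,0,0,0,0,0.05,0,0,0]

```text
time: 18.5
position: [0.5681, 0.1649, 0.0863]
tool_rot: [1.0, 0.0, 0.002, -0.0]
ft_force: [-6.3, -0.5, 26.7]
grip_width: 0.0007
```

About 27 to 28 N at the wrist, so about 17 to 18 N on the hub. That's enough, so I'll back straight off.

Emit:
drive_tool:
  targets: [0,0,-0.2,0,0,0,0,0,-0.5,0,0,0,0,0,-1,0,0,0,0,0,-3,0,0,0,0,0,-6,0,0,0,0,0,-8,0,0,0,0,0,-8,0,0,0,0,0,-8,0,0,0]

```text
time: 19.17
position: [0.5681, 0.1648, 0.1626]
tool_rot: [1.0, -0.0, 0.001, -0.0]
ft_force: [0.0, -0.5, -0.0]
grip_width: 0.0002
```

```bash
python3 - <<'E'
from h import *
o=robot.get_obs();print(o['position'],o['ft_force'],o['grip_width'])
p,d=robot.camera("scene");p2,d2=robot.camera("wrist")
cv2.imwrite("pics/sf.png",p[:,:,::-1]);cv2.imwrite("pics/wf.png",p2[:,:,::-1])
w=world("wrist",d2,o).reshape(-1,3)
m=(abs(w[:,0]-.567)<.02)&(abs(w[:,1]-.165)<.02)&(w[:,2]>.082)&(w[:,2]<.095);print("top",np.median(w[m],0),(w[m].min(0)+w[m].max(0))/2,m.sum())
A=np.c_[w[m][:,:2],np.ones(m.sum())];print("slope",np.linalg.lstsq(A,w[m][:,2],rcond=None)[0][:2])
E
```

```text
[0.56805905 0.16483585 0.1625515 ] [ 0.02546142 -0.47981912 -0.02455604] 0.0002127191536888324
top [0.57001692 0.16573909 0.08768099] [0.56925727 0.16535805 0.08604387] 628
slope [-0.04824769  0.00558949]
```

View pics/sf.png

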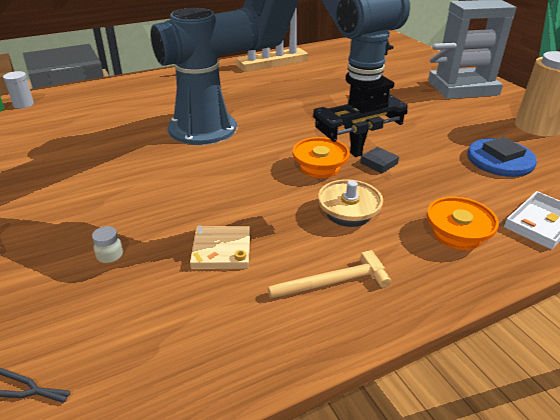

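View pics/wf.png

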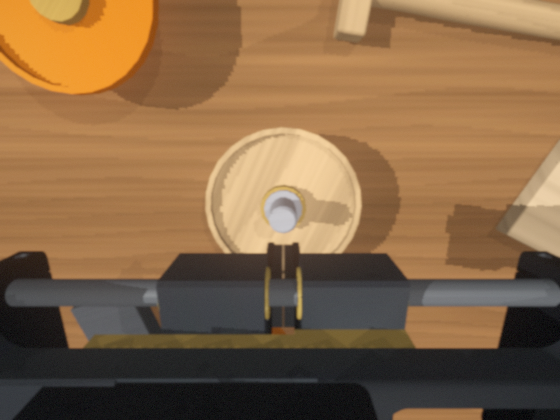

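The cap stands on the hub at scene pixel (351,190), the gripper is clear, and the bystanders look unmoved. I'm handing in.

```bash
python3 -c "
from rig import robot
print(robot.hand_in(), robot.get_obs()['time'])"
```

```text
the job is handed in; nothing more can be done
the job is handed in; nothing more can be done
```

I put the cap on the turntable's axle, open end down, and pressed it onto the brass hub. I then let go, backed the arm clear and handed in about 19 s into the 69 s allowed. The hand-in gives no verdict.

- **Pressing with the grip:** The drag was steady at about 9.5 N and the foot met the hub at a tool height of 0.0602 m. I pressed to about 25 N at the wrist, which is about 15 N on the hub, and opened the gripper.
- **Second press:** To check it was tight, I pressed the top with closed fingers. The cap gave slightly, at about 10–15 N/mm, so this did not cleanly show how much force remained. I therefore took it to a peak of about 28 N, or about 18.5 N on the hub and below the 25 N limit.
- **Force left on the hub:** I did not measure this directly. With up to 1 mm of spring-back, I expect roughly 11–12 N.
- **Final pictures:** They show the cap upright and centred on the hub, the gripper clear with about zero force, and the mallet, jar, ring and block apparently where they were.
- **Checks that disagreed:**
  - The cameras differed by up to about 3 mm in x, so I relied on the wrist camera's view of the cap relative to the axle.
  - A side force of 3–7 N during pressing suggests I was about 1 mm off.
  - A rough fit to the depth of the cap top gave a tilt of 0.05 rad, within the 0.1 limit and probably noise at the edges.

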